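# Weigh the sample tin kept behind the tall pieces

### The job

Weigh the low sample tin that stands behind the three tall pieces (jar, tamper, flask) in the steel tray: first stand all three tall pieces aside on the glass plate, wholly on the glass, and only then set the tin on the middle of the balance pan. After that put the three tall pieces back in the tray, each standing on the very spot it was taken from, with the tin left on the pan. Keep everything upright, and leave the bottle, the mug and the rubber bowl alone.

Things in the scene. Friction and masses are not known exactly. Their poses are not given: they have to be found in the camera images.
- tray: fixed shallow open grey-painted steel tray, 150 (x) by 210 (y) mm, walls 18 mm high and 4 mm thick, inner floor 4 mm above the bench. Origin: centre of its underside. The three tall pieces stand in a row along its y axis, about 60 mm apart, on its -x half; the tin stands behind them on its +x half. Which tall piece stands in which place of the row changes
- plate: fixed thick greenish glass plate lying on the bench, 170 (x) by 230 (y) mm, 8 mm thick: the side area. Origin: centre of its underside
- pan (a point): centre of the upper face of the round steel pan (120 mm diameter, 5 mm thick, 64 mm above the bench) of a fixed white bench balance. The balance is 200 (x) by 170 (y) by 51 mm, has a black display at its -x end and its middle lies 25 mm to -x of this point; axes as the balance's
- jar: tall plain white plastic jar with a wide grey cap: body 44 mm diameter, 76 mm high, cap 41 mm diameter from 76 to 102 mm. Straight sides. Mass about 0.22 kg. Origin: centre of its underside, z up
- tamper: hand tamper standing on its foot: square steel foot 36 x 36 x 30 mm, steel rod of 16 mm diameter above it, round wooden knob of 28 mm diameter from 84 to 112 mm height. Mass about 0.45 kg. Origin: centre of the foot's underside, z up
- flask: aluminium flask: round body 44 mm diameter, 58 mm high, shoulder up to 76 mm, straight neck of 22 mm diameter from 76 to 108 mm, stopper of 25 mm diameter from 108 to 114 mm. Mass about 0.25 kg. Origin: centre of its underside, z up
- tin: low round lidded metal sample tin, 48 mm diameter, 40 mm high (body 47 mm diameter, lid the top 9 mm). Mass about 0.12 kg. Origin: centre of its underside, z up
- bottle: bystander: green bottle with yellow cap, 60 mm diameter, 160 mm high. Origin: centre of its underside. To be left alone
- mug: bystander: open white mug with a handle, 80 mm diameter, 90 mm high. Origin: centre of its underside. To be left alone
- bowl: bystander: small black rubber bowl, 110 mm diameter, 50 mm high. Origin: centre of its underside. To be left alone
There are look-alikes about, which are no part of the job. Leave any orange or red look-alike of the tamper alone.

How it is judged:
By the outcome, as a careful person would: the job done as asked, in the order asked, and still so for the second after the job is handed in, with the robot touching nothing.
It also fails if it takes over 147 s, if anything falls off the work surface, if the arm or the gripper's body presses on something with over 40 N, if the wrist force passes 120 N, or if a joint passes its speed limit or range.

### The arm

A 6-joint arm with a two-finger parallel gripper is mounted at the origin on the work surface. World frame = base frame: x ahead of the robot, y to its left, z up, the work surface at z = 0. Lengths are in m, angles in rad, forces in N, time in s.
With the tool pointing down it reaches from about 0.275 to 0.875 m from the base axis. Payload 12.5 kg.
Tool frame: the origin (TCP) lies at the very end of the fingers, on their centre line; the grasp point (between the pads) lies 19 mm behind it; z points along the fingers, y is the line along which they close (so a half turn about z gives the same grasp; the last joint's range is limited). The gripper opens to 85 mm and grips with 20 to 120 N. Pads are 22 mm wide; open, the fingers measure 114 mm over their backs; the gripper's body (76 mm by 85 mm) begins 54 mm behind the grasp point. The pads swing forward as they close: fully open they stand 13 mm farther back than shut.
Start: joints at [-1.426, 0.351, 1.652, -0, 1.139, -0.085], TCP at [0.125, -0.536, 0.208] pointing down, gripper open.
Joint ranges: [-2.75, 2.75], [-0.79, 2.1], [0.01, 2.65], [-1.57, 4.71], [0.07, 3.14], [-2.87, 2.87]. Speed limits (rad/s): [2.22, 2.22, 2.79, 3.14, 3.14, 3.14].

### API

Orientations are given as a unit quaternion [w, x, y, z].
In Python, from plant import bot gives the robot as it stands.
- The arm moves only by the shell command python3 -m inch 'ROWS' [OPENING] [FORCE]. ROWS is JSON, a list of rows, each a list of 6 numbers: the shift along the tool's x, y, z normalised to -1 to 1, where 1 is 0.12 m, then the turn, a rotation vector about the tool's x, y, z normalised to -1 to 1, where 1 is 180 degrees. A call has 1 to 20 rows; each row is the pose to reach, as a shift and turn from the pose commanded when the call began, along the tool's axes at that moment, turning the shorter way round; what a row does not reach only later rows make up. A row lasts 1/12 s, in which the tool goes at most 41.7 mm and 7.16 degrees, less where a joint would pass 70% of its speed; a pose out of reach is approached as far as the arm can. A call with a number of a shift or a turn outside -1 to 1 is refused whole. A call with a gripper value outside its range is refused whole. OPENING is the gripper command: -1 is shut, 1 is fully open, values between are in proportion, set as the call begins (- or left out, the last holds). The fingers move at their own pace and stop on an object; FORCE is the grip in N (left out, the last holds). Time passes only in rows, so rows that repeat a pose let the fingers close. It gives the time, the measured TCP pose, the force, the opening and the grip force at its end, in the units of the state.
- bot.sense(): the state, without advancing time (a new reading comes with each control period).
- bot.snapshot(name): name is "scene" or "top"; returns the picture (480x640x3 uint8, red, green, blue); there is no depth.
- bot.camera_info(name): a dict with "fx", "fy", "cx", "cy" (pixels), "dist_coeffs" ([k1, k2, p1, p2, k3] as OpenCV has them; the pictures are not rectified), "extrinsics" (4x4, takes a point from camera to world coordinates). Camera axes: x right, y down, z forward; pixel columns grow to the right and rows downward; lengths in m; the calibration is good to about 2 mm. A picture is of the moment at which its call begins. camera_info takes no time and is no camera call.
- bot.hand_in(): hands the job in; it is judged then, once.
Trained networks look in the newest picture that a camera, given by its name, has taken for a name from the list of things; names that differ only in an ending like _2 or _b are one class to them, and where a whole thing is asked for, a point or a joint stands for the part that bears it (a point fixed in the world has none). Each returns a list of dicts, best first, with "conf" (0 to 1); they miss things now and then, are a little off and sometimes report something else, mostly with a low value. They report only what shows in the picture. A call takes as long as a camera call. They do not tell look-alikes from the thing itself.
- bot.find_in(camera, name): "box" ([left, top, right, bottom] in pixels, round what is visible of it).
- bot.landmark_of(camera, name): "position" ([column, row] in pixels: a listed point, or the origin of a listed thing).
The state is a dict: "time_s": time; "q": joint angles; "dq": joint speeds; "tau": joint torques, N m; "tool_pos": TCP position; "ee_rot": TCP orientation; "ft_force": force on the tool from outside, world axes, zero at the start; "ft_torque": the same for the moment, N m; "finger_gap": finger opening in m; "gripper_force": force on a finger pad.
Only numpy, scipy, OpenCV 4.12 (cv2) and the standard library are available. Lean on these libraries where they do the work, as an engineer would, in place of code of your own. Each camera call takes 0.05 s, during which the arm holds its last target. There are 200 camera calls.

## Working session

There is one attempt and no reset: what is moved stays moved. The work goes in short steps, Python scripts to look and compute and a shell command to move; the robot and the scene stay as the last step left them, time stands still between calls to the robot, and variables do not carry over. Pictures are saved under pics/ and viewed, at most 14 in all, crops included, and the job is handed in when it is done.

```bash
mkdir -p pics; ls; cat > h.py <<'E'
import numpy as np, cv2
from plant import bot
def cam(n):
    c=bot.camera_info(n); K=np.array([[c['fx'],0,c['cx']],[0,c['fy'],c['cy']],[0,0,1]]); return K,np.array(c['dist_coeffs'],float),np.array(c['extrinsics'])
def world(n,px,z):
    K,d,E=cam(n); u=cv2.undistortPoints(np.array([[px]],float),K,d)[0,0]
    r=E[:3,:3]@np.array([u[0],u[1],1]); o=E[:3,3]; return o+r*(z-o[2])/r[2]
def pix(n,p):
    K,d,E=cam(n); Ei=np.linalg.inv(E)
    return cv2.projectPoints(np.array([p],float),cv2.Rodrigues(Ei[:3,:3])[0],Ei[:3,3],K,d)[0][0,0]
def save(n,f):
    im=bot.snapshot(n); cv2.imwrite('pics/'+f,im[:,:,::-1]); return im
E
python3 - <<'E'
from h import *
print({k:np.round(v,3).tolist() if k!='time_s' else v for k,v in bot.sense().items()})
for n in('scene','top'):
    save(n,n+'0.png'); print(n,np.round(cam(n)[2],3).tolist(),cam(n)[0][0])
    for t in['tray','plate','pan','jar','tamper','flask','tin','bottle','mug','bowl']:
        for q in (bot.landmark_of(n,t) or [])[:3]:
            z=.064 if t=='pan' else .004 if t in('jar','tamper','flask','tin') else 0
            print(t,round(q['conf'],2),np.round(q['position']),np.round(world(n,q['position'],z),3))
E
```

```text
pics
{'time_s': 0.0, 'q': [-1.426, 0.351, 1.652, -0.0, 1.139, -0.085], 'dq': [-0.0, -0.001, 0.001, -0.001, 0.001, 0.0], 'tau': [0.002, -50.61, -29.141, 0.0, 0.005, -0.0], 'tool_pos': [0.125, -0.535, 0.208], 'ee_rot': [-0.001, 0.993, 0.115, -0.0], 'ft_force': [1.172, 0.36, 0.208], 'ft_torque': [0.044, 0.003, 0.02], 'gripper_force': 0.0, 'finger_gap': 0.085}
scene [[-0.84, 0.435, -0.324, 1.02], [0.543, 0.677, -0.497, 0.643], [0.003, -0.593, -0.805, 1.102], [0.0, 0.0, 0.0, 1.0]] [557.6709993    0.         328.08210422]
tray 0.76 [325. 244.] [ 0.601 -0.013  0.   ]
plate 0.92 [454. 323.] [0.478 0.32  0.   ]
plate 0.7 [327. 246.] [ 0.6   -0.007  0.   ]
pan 0.79 [289. 142.] [ 0.529 -0.303  0.064]
jar 0.55 [336. 238.] [ 0.569 -0.011  0.004]
tamper 0.86 [402. 247.] [0.452 0.098 0.004]
tamper 0.86 [376. 212.] [ 0.441 -0.024  0.004]
tamper 0.67 [365. 310.] [0.625 0.189 0.004]
flask 0.62 [328. 223.] [ 0.562 -0.061  0.004]
tin 0.96 [319. 251.] [ 0.627 -0.     0.004]
bottle 0.95 [322. 343.] [0.747 0.202 0.   ]
mug 0.56 [240. 220.] [ 0.741 -0.188  0.   ]
bowl 0.68 [257. 293.] [0.804 0.018 0.   ]
top [[-0.021, -0.993, 0.114, 0.433], [-1.0, 0.019, -0.017, 0.001], [0.014, -0.114, -0.993, 1.49], [0.0, 0.0, 0.0, 1.0]] [576.18607005   0.         326.13240152]
tray 0.88 [318. 247.] [ 0.587 -0.003  0.   ]
tray 0.62 [346. 254.] [ 0.569 -0.074  0.   ]
plate 0.83 [197. 291.] [0.479 0.312 0.   ]
plate 0.75 [237. 192.] [0.738 0.209 0.   ]
pan 0.64 [443. 273.] [ 0.51  -0.312  0.064]
jar 0.85 [318. 257.] [ 0.56  -0.002  0.004]
tamper 0.83 [245. 231.] [0.633 0.186 0.004]
tamper 0.78 [282. 302.] [0.446 0.093 0.004]
tamper 0.71 [328. 304.] [ 0.44  -0.026  0.004]
flask 0.52 [343. 255.] [ 0.565 -0.067  0.004]
bottle 0.86 [234. 192.] [0.737 0.215 0.   ]
mug 0.67 [388. 184.] [ 0.752 -0.19   0.   ]
mug 0.5 [198. 289.] [0.485 0.311 0.   ]
bowl 0.81 [308. 167.] [0.8   0.021 0.   ]
```

View pics/top0.png

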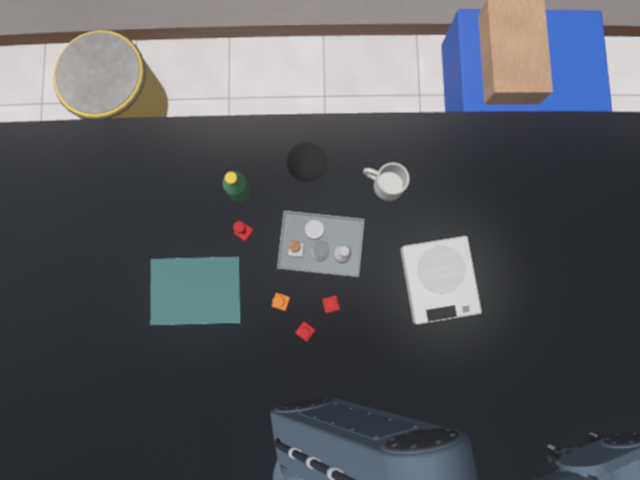

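View pics/scene0.png

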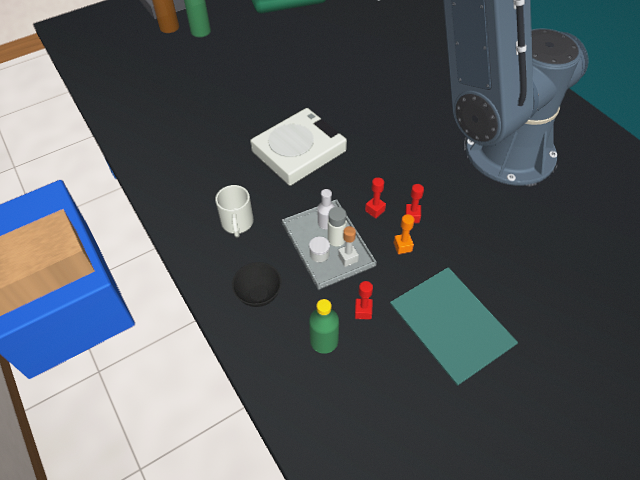

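```bash
python3 - <<'E'
from h import *
t=cv2.imread('pics/top0.png'); s=cv2.imread('pics/scene0.png')
cv2.imwrite('pics/tc.png',cv2.resize(t[205:283,274:372],None,fx=7,fy=7,interpolation=cv2.INTER_CUBIC))
cv2.imwrite('pics/sc.png',cv2.resize(s[180:290,280:380],None,fx=5.4,fy=5.4,interpolation=cv2.INTER_CUBIC))
for n,im in(('top',t),('scene',s)):
    b,g,r=[im[:,:,i].astype(int) for i in range(3)]
    m=((g-r>35)&(abs(g-b)<35)&(g>80)).astype(np.uint8)
    k,l,st,c=cv2.connectedComponentsWithStats(m)
    for i in np.argsort(-st[1:,4])[:4]+1:
        if st[i,4]<800: continue
        box=cv2.boxPoints(cv2.minAreaRect(np.argwhere(l==i)[:,::-1].astype(np.float32)))
        print(n,'green',st[i],[np.round(world(n,p,.008)[:2],3).tolist() for p in box],np.round(world(n,c[i],.008),3))
E
```

```text
top green [ 150  257   90   68 5831] [[0.565, 0.437], [0.567, 0.205], [0.397, 0.202], [0.395, 0.432]] [0.481 0.317 0.008]
scene green [ 390  268  128  117 7378] [[0.568, 0.204], [0.38, 0.176], [0.397, 0.432], [0.567, 0.444]] [0.485 0.325 0.008]
scene green [ 531    0  109  139 6620] [[-0.343, -0.392], [-0.809, -0.609], [-0.729, 0.052], [-0.34, 0.165]] [-0.526 -0.141  0.008]
```

View pics/tc.png

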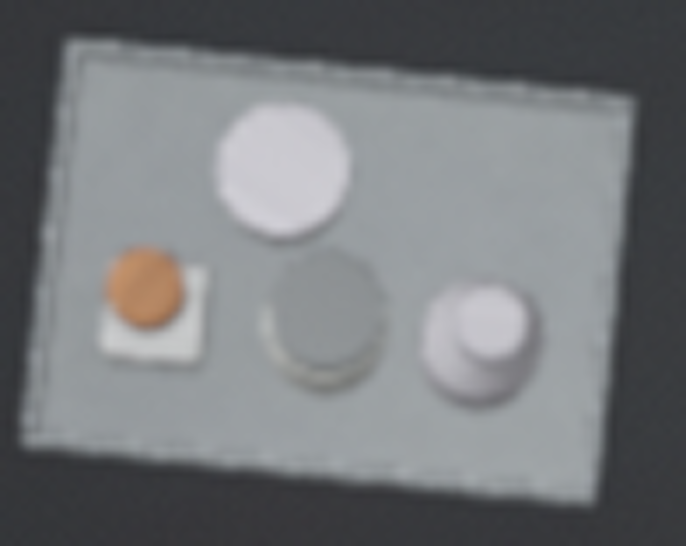

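View pics/sc.png

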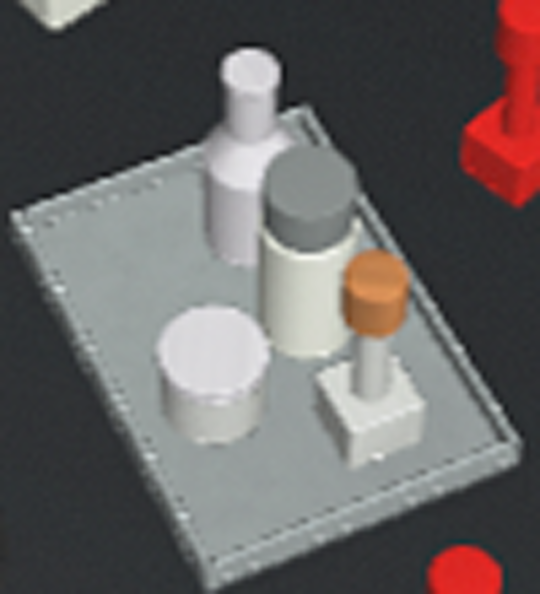

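```bash
python3 - <<'E'
from h import *
P={'tin':((283,170),(214,352),.044),'tamper':((146,287),(377,278),.116),'jar':((328,307),(312,183),.106),'flask':((493,322),(250,74),.118)}
for k,(a,b,z) in P.items():
    f=lambda p,s,o:np.array([(p[0]+.5)/s-.5+o[0],(p[1]+.5)/s-.5+o[1]])
    print(k,np.round(world('top',f(a,7,(274,205)),z)[:2],4),np.round(world('scene',f(b,5.4,(280,180)),z)[:2],4))
t=cv2.imread('pics/top0.png')
m=np.zeros(t.shape[:2],np.uint8); m[225:330,395:490]=(t.min(2)>120)[225:330,395:490]
m=cv2.morphologyEx(m,cv2.MORPH_CLOSE,np.ones((9,9)))
box=cv2.boxPoints(cv2.minAreaRect(np.argwhere(m)[:,::-1].astype(np.float32)))
W=np.array([world('top',p,.051)[:2] for p in box]);print(box.round(1).tolist(),W.round(3).tolist(),W.mean(0))
s=cv2.imread('pics/scene0.png')
A=cv2.resize(t[230:330,395:490],(380,400),interpolation=cv2.INTER_CUBIC);B=cv2.resize(s[100:190,245:350],(420,360),interpolation=cv2.INTER_CUBIC)
C=np.zeros((400,800,3),np.uint8);C[:,:380]=A;C[:360,380:]=B
C=cv2.convertScaleAbs(C.astype(np.float32)*2.2-300);cv2.imwrite('pics/bal.png',C)
E
```

```text
tin [0.6294 0.0071] [0.6302 0.0081]
tamper [0.5801 0.0545] [0.5811 0.0561]
jar [ 0.573  -0.0078] [ 0.5717 -0.0059]
flask [ 0.5655 -0.064 ] [ 0.5667 -0.0621]
[[399.20001220703125, 246.0], [467.6000061035156, 233.89999389648438], [481.70001220703125, 313.0], [413.29998779296875, 325.1000061035156]] [[0.581, -0.207], [0.608, -0.383], [0.408, -0.409], [0.382, -0.235]] [ 0.49481651 -0.30839207]
```

View pics/bal.png

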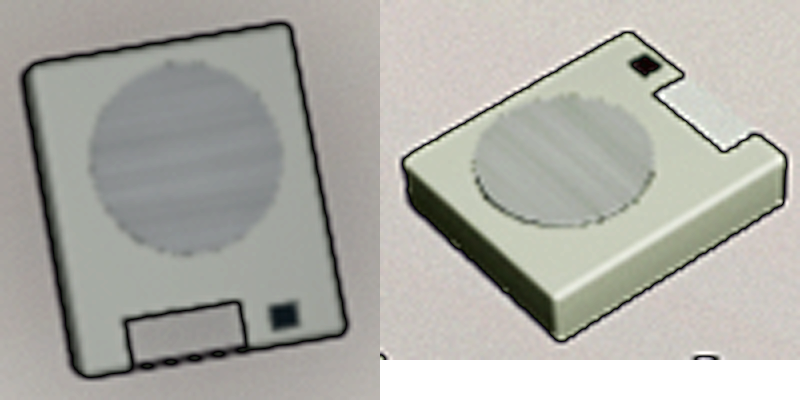

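```bash
cat > d.py <<'E'
import sys
from h import *
from scipy.spatial.transform import Rotation as R
# usage d.py x y z [yawdeg] : normalised shift (tool axes) & turn to get there
a=[float(v) for v in sys.argv[1:]]; s=bot.sense(); w,x,y,z=s['ee_rot']; r=R.from_quat([x,y,z,w])
yaw=np.deg2rad(a[3] if len(a)>3 else 90)
T=R.from_matrix(np.array([[np.cos(yaw),np.sin(yaw),0],[np.sin(yaw),-np.cos(yaw),0],[0,0,-1]]))
print('pos',np.round(s['tool_pos'],4),'t',s['time_s'],'q',np.round(s['q'],2),'gap',round(s['finger_gap'],4))
print('shift',np.round(r.inv().apply(np.array(a[:3])-s['tool_pos'])/.12,3),'turn',np.round((r.inv()*T).as_rotvec()/np.pi,4))
E
python3 -m inch '[[1,-0.8,-0.3,0,0,-0.428],[1,-0.8,-0.3,0,0,-0.428],[1,-0.8,-0.3,0,0,-0.428],[1,-0.8,-0.3,0,0,-0.428],[1,-0.8,-0.3,0,0,-0.428],[1,-0.8,-0.3,0,0,-0.428],[1,-0.8,-0.3,0,0,-0.428],[1,-0.8,-0.3,0,0,-0.428],[1,-0.8,-0.3,0,0,-0.428],[1,-0.8,-0.3,0,0,-0.428],[1,-0.8,-0.3,0,0,-0.428],[1,-0.8,-0.3,0,0,-0.428],[1,-0.8,-0.3,0,0,-0.428]]' 1 40
python3 d.py .581 .055 .2 86
python3 - <<'E'
from h import *
print(world('top',(441.6,269.1),.064),world('scene',(291,139.6),.064))
E
```

```text
time_s: 2.18
tool_pos: [0.2203, -0.4147, 0.2441]
ee_rot: [0.0, 0.707, 0.707, 0.0]
ft_force: [0.2, 0.3, -0.6]
finger_gap: 0.0854
gripper_force: 0.0
pos [ 0.2203 -0.4147  0.2441] t 2.1833 q [-1.18  0.16  1.81  0.    1.17 -1.18] gap 0.0854
shift [3.913 3.008 0.368] turn [0.     0.     0.0224]
[ 0.51948617 -0.30908268  0.064     ] [ 0.51879183 -0.30698712  0.064     ]
```

```bash
for i in 1 2 3 4; do python3 -m inch '[[0.98,0.75,0.09,0,0,0],[0.98,0.75,0.09,0,0,0],[0.98,0.75,0.09,0,0,0],[0.98,0.75,0.09,0,0,0],[0.98,0.75,0.09,0,0,0]]' 0.3 40 | head -2; done
python3 d.py .5806 .0553 .083
```

```text
time_s: 2.6
tool_pos: [0.3115, -0.2938, 0.2331]
time_s: 3.02
tool_pos: [0.4011, -0.1764, 0.2223]
time_s: 3.43
tool_pos: [0.4908, -0.0589, 0.2113]
time_s: 3.85
tool_pos: [0.5803, 0.0588, 0.2002]
pos [0.5803 0.0588 0.2002] t 3.85 q [0.02 0.42 1.57 0.   1.15 0.02] gap 0.0554
shift [-0.029  0.003  0.976] turn [ 0.     -0.0001  0.0011]
```

```bash
python3 -m inch '[[-0.03,0,0.3,0,0,0],[-0.03,0,0.6,0,0,0],[-0.03,0,0.8,0,0,0],[-0.03,0,0.95,0,0,0],[-0.03,0,1,0,0,0],[-0.03,0,1,0,0,0],[-0.03,0,1,0,0,0],[-0.03,0,1,0,0,0]]' 0.3 40
python3 -m inch '[[0,0,0,0,0,0],[0,0,0,0,0,0],[0,0,0,0,0,0],[0,0,0,0,0,0],[0,0,0,0,0,0],[0,0,0,0,0,0],[0,0,0,0,0,0],[0,0,0,0,0,0]]' -1 40
python3 -c "
from h import *
a=save('scene','g1.png')
cv2.imwrite('pics/g1c.png',cv2.resize(a[130:290,240:440,::-1],None,fx=3,fy=3))"
```

```text
time_s: 4.52
tool_pos: [0.5794, 0.0529, 0.0824]
ee_rot: [0.001, 0.706, 0.708, 0.001]
ft_force: [-0.9, -0.2, -0.6]
finger_gap: 0.0554
gripper_force: 0.0
time_s: 5.18
tool_pos: [0.5794, 0.0534, 0.082]
ee_rot: [0.001, 0.706, 0.708, 0.001]
ft_force: [-0.3, -0.1, 7.2]
finger_gap: 0.0262
gripper_force: 39.3
```

View pics/g1c.png

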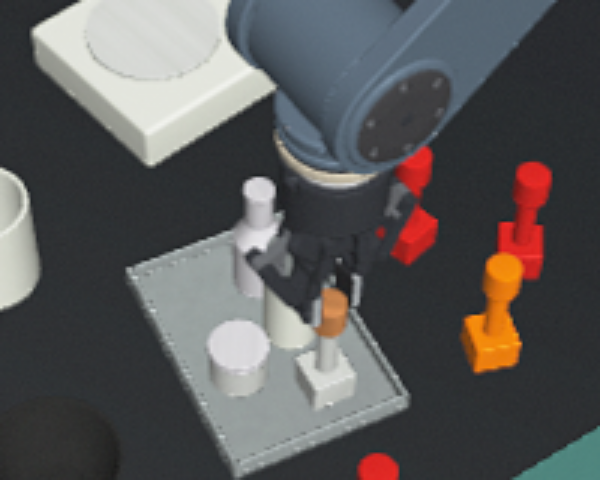

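```bash
python3 -m inch '[[0,0,-0.1,0,0,0],[0,0,-0.3,0,0,0],[0,0,-0.6,0,0,0],[0,0,-0.9,0,0,0],[0,0,-1,0,0,0],[0,0,-1,0,0,0],[0,0,-1,0,0,0]]' -1 50
for i in 1 2 3; do python3 -m inch '[[0.2,-0.07,0,0,0,0],[0.5,-0.15,0,0,0,0],[0.75,-0.22,0,0,0,0],[0.92,-0.277,0,0,0,0],[0.92,-0.277,0,0,0,0]]' | grep -v ee; done
python3 -m inch '[[0,0,0,0,0,0],[0,0,0,0,0,0],[0,0,0,0,0,0]]' | grep -v ee
python3 d.py .48 .385 .0875
python3 -c "
from h import *
a=save('scene','g2.png')
cv2.imwrite('pics/g2c.png',cv2.resize(a[180:390,320:560,::-1],None,fx=2.5,fy=2.5))"
```

```text
time_s: 5.82
tool_pos: [0.5782, 0.0534, 0.2009]
ee_rot: [0.0, 0.706, 0.708, -0.0]
ft_force: [-0.1, 0.1, -5.3]
finger_gap: 0.0258
gripper_force: 49.9
time_s: 6.23
tool_pos: [0.5425, 0.1669, 0.1987]
ft_force: [-0.7, 0.4, -4.6]
finger_gap: 0.0252
gripper_force: 49.9
time_s: 6.65
tool_pos: [0.5091, 0.2767, 0.1988]
ft_force: [0.6, 0.4, -3.3]
finger_gap: 0.0256
gripper_force: 49.9
time_s: 7.07
tool_pos: [0.4757, 0.3867, 0.1988]
ft_force: [0.3, 0.5, -3.8]
finger_gap: 0.0256
gripper_force: 49.9
time_s: 7.32
tool_pos: [0.4779, 0.383, 0.2001]
ft_force: [-1.0, -0.6, -4.0]
finger_gap: 0.0257
gripper_force: 49.9
pos [0.4779 0.383  0.2001] t 7.3167 q [ 0.6   0.47  1.49 -0.    1.18  0.6 ] gap 0.0257
shift [0.018 0.018 0.939] turn [-0.0003  0.0003  0.0008]
```

View pics/g2c.png

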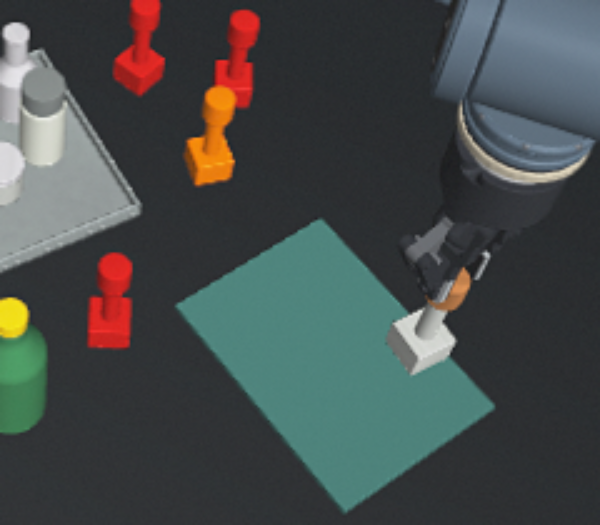

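```bash
python3 -c "
from h import *
for z in(.122,.152,.22,.234):
    p=pix('scene',(.478,.383,z)); print(z,((p-[320,180])*2.5).round(), (pix('scene',(.498,.383,z))-p)*2.5,(pix('scene',(.478,.403,z))-p)*2.5)"
```

```text
0.122 [415. 347.] [-19.04301163  12.44511553] [17.35329896 19.22571331]
0.152 [424. 328.] [-19.41335893  12.61664708] [17.83245522 19.50216446]
0.22 [446. 284.] [-20.30474994  13.01177801] [19.01812232 20.14523096]
0.234 [451. 274.] [-20.49778662  13.09390238] [19.28113209 20.28018811]
```

```bash
python3 -m inch '[[0,0,0.2,0,0,0],[0,0,0.45,0,0,0],[0,0,0.65,0,0,0],[0,0,0.75,0,0,0],[0,0,0.83,0,0,0],[0,0,0.83,0,0,0],[0,0,0.83,0,0,0]]' | grep -v ee
for i in 1 2 3; do python3 -m inch '[[0,0,0.025,0,0,0],[0,0,0.035,0,0,0],[0,0,0.035,0,0,0]]' | grep -v ee; done
```

```text
time_s: 7.95
tool_pos: [0.4782, 0.3843, 0.1021]
ft_force: [0.5, 0.3, -3.3]
finger_gap: 0.0251
gripper_force: 49.9
time_s: 8.2
tool_pos: [0.4779, 0.3844, 0.0976]
ft_force: [-0.4, 0.5, -3.8]
finger_gap: 0.0257
gripper_force: 49.9
time_s: 8.45
tool_pos: [0.4775, 0.3842, 0.0926]
ft_force: [-0.1, -0.2, -3.1]
finger_gap: 0.0255
gripper_force: 49.9
time_s: 8.7
tool_pos: [0.4775, 0.3841, 0.0883]
ft_force: [-0.7, -0.7, -3.7]
finger_gap: 0.025
gripper_force: 49.9
```

```bash
for i in 1 2 3; do python3 -m inch '[[0,0,0.012,0,0,0],[0,0,0.012,0,0,0],[0,0,0.012,0,0,0]]' | egrep 'pos|ft'; done
```

```text
tool_pos: [0.4777, 0.3842, 0.0872]
ft_force: [0.0, -0.7, -3.9]
tool_pos: [0.478, 0.3844, 0.0862]
ft_force: [0.2, 0.3, 0.0]
tool_pos: [0.4786, 0.3847, 0.086]
ft_force: [-0.1, -1.4, 10.6]
```

```bash
python3 -m inch '[[0,0,0,0,0,0],[0,0,0,0,0,0],[0,0,0,0,0,0],[0,0,0,0,0,0]]' 0.46 40 | grep gap
python3 -m inch '[[0,0,-0.1,0,0,0],[0,0,-0.4,0,0,0],[0,0,-0.7,0,0,0],[0,0,-1,0,0,0],[0,0,-1,0,0,0],[0,0,-1,0,0,0]]' | grep pos
for i in 1 2 3 4; do python3 -m inch '[[-0.3,0.07,0,0,0,0],[-0.6,0.14,0,0,0,0],[-0.815,0.196,0,0,0,0],[-0.815,0.196,0,0,0,0]]' | grep pos; done
python3 -m inch '[[0,0,0,0,0,0],[0,0,0,0,0,0],[0,0,0,0,0,0]]' | grep pos
python3 d.py .5723 -.0068 .068
python3 -c "
from h import *
a=save('scene','g3.png')
cv2.imwrite('pics/g3c.png',cv2.resize(a[130:390,240:520,::-1],None,fx=2.2,fy=2.2))"
```

```text
finger_gap: 0.0622
tool_pos: [0.4785, 0.3848, 0.2072]
tool_pos: [0.5019, 0.2825, 0.2034]
tool_pos: [0.5258, 0.1851, 0.2035]
tool_pos: [0.5497, 0.0878, 0.2035]
tool_pos: [0.5737, -0.0097, 0.2035]
tool_pos: [0.5728, -0.0053, 0.204]
pos [ 0.5728 -0.0053  0.204 ] t 11.8667 q [-0.09  0.4   1.6   0.    1.15 -0.1 ] gap 0.0627
shift [-0.013 -0.004  1.134] turn [-0.0002 -0.0001  0.0016]
```

View pics/g3c.png

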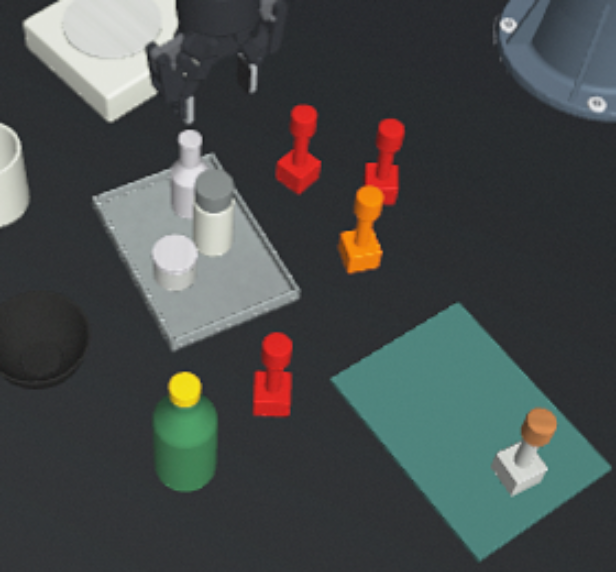

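```bash
python3 -m inch '[[-0.01,0,0.3,0,0,0],[-0.01,0,0.5,0,0,0],[-0.01,0,0.5,0,0,0]]' | grep pos
python3 -m inch '[[0,0,0.25,0,0,0],[0,0,0.45,0,0,0],[0,0,0.58,0,0,0],[0,0,0.63,0,0,0],[0,0,0.63,0,0,0],[0,0,0.63,0,0,0]]' | egrep 'pos|ft'
python3 -m inch '[[0,0,0,0,0,0],[0,0,0,0,0,0],[0,0,0,0,0,0],[0,0,0,0,0,0],[0,0,0,0,0,0],[0,0,0,0,0,0],[0,0,0,0,0,0]]' -1 40
python3 -m inch '[[0,0,-0.1,0,0,0],[0,0,-0.3,0,0,0],[0,0,-0.6,0,0,0],[0,0,-0.9,0,0,0],[0,0,-1,0,0,0],[0,0,-1,0,0,0],[0,0,-1,0,0,0]]'|grep -v ee; python3 d.py .48 .315 .2
```

```text
tool_pos: [0.5705, -0.0067, 0.1401]
tool_pos: [0.5739, -0.0076, 0.0701]
ft_force: [1.1, -1.1, -0.8]
time_s: 13.25
tool_pos: [0.574, -0.0079, 0.0705]
ee_rot: [0.001, 0.706, 0.708, 0.001]
ft_force: [-3.0, -0.6, 7.8]
finger_gap: 0.0392
gripper_force: 39.4
time_s: 13.83
tool_pos: [0.5731, -0.0078, 0.1894]
ft_force: [-0.1, -0.4, -3.3]
finger_gap: 0.0391
gripper_force: 41.1
pos [ 0.5731 -0.0078  0.1894] t 13.8333 q [-0.09  0.41  1.61  0.    1.12 -0.1 ] gap 0.0391
shift [ 2.693 -0.766 -0.089] turn [0.0003 0.     0.0011]
```

```bash
for i in 1 2 3; do python3 -m inch '[[0.2,-0.07,0,0,0,0],[0.5,-0.15,0,0,0,0],[0.75,-0.21,0,0,0,0],[0.9,-0.255,0,0,0,0],[0.9,-0.255,0,0,0,0]]' | grep pos; done
python3 -m inch '[[0,0,0.2,0,0,0],[0,0,0.45,0,0,0],[0,0,0.7,0,0,0],[0,0,0.87,0,0,0],[0,0,0.87,0,0,0],[0,0,0.87,0,0,0]]' | grep -v ee
for i in 1 2 3; do python3 -m inch '[[0,0,0.02,0,0,0],[0,0,0.02,0,0,0],[0,0,0.02,0,0,0]]' | egrep 'pos|ft'; done
```

```text
tool_pos: [0.5401, 0.1029, 0.187]
tool_pos: [0.5096, 0.2102, 0.1873]
tool_pos: [0.479, 0.3176, 0.1874]
time_s: 15.58
tool_pos: [0.4801, 0.3145, 0.0834]
ft_force: [-0.5, -0.2, -1.8]
finger_gap: 0.0389
gripper_force: 41.0
tool_pos: [0.4809, 0.3159, 0.0831]
ft_force: [0.5, 0.4, -2.5]
tool_pos: [0.4802, 0.3159, 0.0798]
ft_force: [-0.3, -0.9, -2.3]
tool_pos: [0.4801, 0.3158, 0.077]
ft_force: [0.6, 0.1, -1.9]
```

```bash
for i in 1 2 3; do python3 -m inch '[[0,0,0.01,0,0,0],[0,0,0.01,0,0,0],[0,0,0.01,0,0,0]]' | egrep 'pos|ft'; done
```

```text
tool_pos: [0.4802, 0.3158, 0.0759]
ft_force: [0.1, 1.0, -1.4]
tool_pos: [0.4802, 0.3158, 0.0747]
ft_force: [0.2, 0.1, -1.5]
tool_pos: [0.4805, 0.3162, 0.0746]
ft_force: [-2.9, -0.3, 8.1]
```

```bash
python3 -m inch '[[0,0,0,0,0,0],[0,0,0,0,0,0],[0,0,0,0,0,0],[0,0,0,0,0,0]]' 0.46 40 | grep gap
python3 -m inch '[[0,0,-0.1,0,0,0],[0,0,-0.4,0,0,0],[0,0,-0.7,0,0,0],[0,0,-1,0,0,0],[0,0,-1,0,0,0],[0,0,-1,0,0,0]]' | grep pos
for i in 1 2 3 4; do python3 -m inch '[[-0.3,0.07,0,0,0,0],[-0.6,0.14,0,0,0,0],[-0.79,0.178,0,0,0,0],[-0.79,0.178,0,0,0,0]]' 0.2 | grep pos; done
python3 -m inch '[[0,0,0,0,0,0],[0,0,0,0,0,0],[0,0,0,0,0,0]]' | grep pos
python3 d.py .566 -.063 .077
```

```text
finger_gap: 0.0624
tool_pos: [0.4811, 0.3163, 0.1963]
tool_pos: [0.502, 0.2175, 0.1926]
tool_pos: [0.5238, 0.1233, 0.1927]
tool_pos: [0.5456, 0.0289, 0.1928]
tool_pos: [0.5674, -0.0655, 0.1927]
tool_pos: [0.5667, -0.0615, 0.1933]
pos [ 0.5667 -0.0615  0.1933] t 19.5 q [-0.19  0.4   1.61  0.    1.13 -0.2 ] gap 0.0515
shift [-0.012 -0.006  0.969] turn [-0.0002 -0.0001  0.0016]
```

```bash
python3 -m inch '[[-0.01,0,0.3,0,0,0],[-0.01,0,0.6,0,0,0],[-0.01,0,0.8,0,0,0],[-0.01,0,0.97,0,0,0],[-0.01,0,0.97,0,0,0],[-0.01,0,0.97,0,0,0],[-0.01,0,0.97,0,0,0]]' | egrep 'pos|ft'
python3 -m inch '[[0,0,0,0,0,0],[0,0,0,0,0,0],[0,0,0,0,0,0],[0,0,0,0,0,0],[0,0,0,0,0,0],[0,0,0,0,0,0],[0,0,0,0,0,0]]' -1 40
python3 -m inch '[[0,0,-0.1,0,0,0],[0,0,-0.3,0,0,0],[0,0,-0.6,0,0,0],[0,0,-0.9,0,0,0],[0,0,-1,0,0,0],[0,0,-1,0,0,0],[0,0,-1,0,0,0]]'|grep -v ee; python3 d.py .48 .245 .2
```

```text
tool_pos: [0.5678, -0.0638, 0.0786]
ft_force: [-0.0, 0.0, 0.5]
time_s: 20.67
tool_pos: [0.5677, -0.0644, 0.0786]
ee_rot: [0.001, 0.706, 0.708, 0.001]
ft_force: [-1.1, 0.2, 5.9]
finger_gap: 0.0227
gripper_force: 38.8
time_s: 21.25
tool_pos: [0.5668, -0.0642, 0.1976]
ft_force: [-0.9, 0.1, -4.2]
finger_gap: 0.0224
gripper_force: 39.6
pos [ 0.5668 -0.0642  0.1976] t 21.25 q [-0.19  0.4   1.61  0.    1.13 -0.2 ] gap 0.0224
shift [ 2.579 -0.714 -0.021] turn [0.0002 0.     0.0011]
```

```bash
for i in 1 2 3; do python3 -m inch '[[0.2,-0.07,0,0,0,0],[0.5,-0.15,0,0,0,0],[0.75,-0.21,0,0,0,0],[0.86,-0.238,0,0,0,0],[0.86,-0.238,0,0,0,0]]' | grep pos; done
python3 -m inch '[[0,0,0.2,0,0,0],[0,0,0.45,0,0,0],[0,0,0.7,0,0,0],[0,0,0.87,0,0,0],[0,0,0.88,0,0,0],[0,0,0.88,0,0,0]]' | grep -v ee
for i in 1 2 3; do python3 -m inch '[[0,0,0.015,0,0,0],[0,0,0.015,0,0,0],[0,0,0.015,0,0,0]]' | egrep 'pos|ft'; done
python3 -c "
from h import *
a=save('scene','g4.png')
cv2.imwrite('pics/g4c.png',cv2.resize(a[130:390,240:520,::-1],None,fx=2.2,fy=2.2))"
```

```text
tool_pos: [0.5365, 0.0412, 0.1956]
tool_pos: [0.5083, 0.1435, 0.1961]
tool_pos: [0.4798, 0.2461, 0.1962]
time_s: 23.0
tool_pos: [0.4803, 0.2435, 0.0907]
ft_force: [-0.1, 0.2, -2.5]
finger_gap: 0.0224
gripper_force: 39.8
tool_pos: [0.481, 0.245, 0.091]
ft_force: [-0.3, 0.1, -3.9]
tool_pos: [0.4803, 0.2451, 0.0882]
ft_force: [-0.4, -0.2, -3.2]
tool_pos: [0.4802, 0.245, 0.0861]
ft_force: [0.7, -0.0, -3.6]
```

View pics/g4c.png

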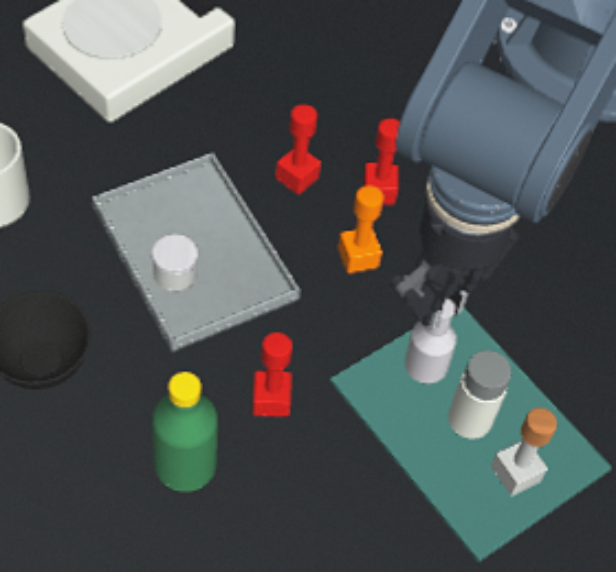

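```bash
for i in 1 2 3 4; do python3 -m inch '[[0,0,0.01,0,0,0],[0,0,0.01,0,0,0],[0,0,0.01,0,0,0]]' | egrep 'pos|ft'; done
```

```text
tool_pos: [0.4802, 0.245, 0.0849]
ft_force: [-0.1, 0.2, -3.0]
tool_pos: [0.4802, 0.245, 0.0837]
ft_force: [0.3, -0.3, -2.4]
tool_pos: [0.4804, 0.2451, 0.0828]
ft_force: [0.3, 0.0, 1.0]
tool_pos: [0.481, 0.2455, 0.0826]
ft_force: [-2.3, -0.1, 11.8]
```

```bash
python3 -m inch '[[0,0,0,0,0,0],[0,0,0,0,0,0],[0,0,0,0,0,0],[0,0,0,0,0,0]]' 0.2 40 | grep gap
python3 -m inch '[[0,0,-0.1,0,0,0],[0,0,-0.4,0,0,0],[0,0,-0.7,0,0,0],[0,0,-1,0,0,0],[0,0,-1,0,0,0],[0,0,-1,0,0,0]]' | grep pos
python3 -m inch '[[-0.3,0.2,0,0,0,0],[-0.6,0.4,0,0,0,0],[-0.99,0.62,0,0,0,0],[-0.99,0.62,0,0,0,0],[-0.99,0.62,0,0,0,0]]' 0.65 | grep pos
python3 -m inch '[[-0.99,0.62,0,0,0,0.49],[-0.99,0.62,0,0,0,0.49],[-0.99,0.62,0,0,0,0.49],[-0.99,0.62,0,0,0,0.49],[-0.99,0.62,0,0,0,0.49],[-0.99,0.62,0,0,0,0.49],[-0.99,0.62,0,0,0,0.49],[-0.99,0.62,0,0,0,0.49],[-0.99,0.62,0,0,0,0.49],[-0.99,0.62,0,0,0,0.49],[-0.99,0.62,0,0,0,0.49],[-0.99,0.62,0,0,0,0.49],[-0.99,0.62,0,0,0,0.49],[-0.99,0.62,0,0,0,0.49],[-0.99,0.62,0,0,0,0.49]]' | grep pos
python3 d.py .630 .0076 .012 0
python3 -c "
from h import *
a=save('scene','g5.png')
cv2.imwrite('pics/g5c.png',cv2.resize(a[130:390,240:520,::-1],None,fx=2.2,fy=2.2))"
```

```text
finger_gap: 0.0513
tool_pos: [0.481, 0.2454, 0.203]
tool_pos: [0.5558, 0.1234, 0.1995]
tool_pos: [0.6293, 0.0088, 0.2003]
pos [0.6293 0.0088 0.2003] t 27.3 q [-0.06  0.5   1.44  0.    1.2   1.47] gap 0.0704
shift [0.008 0.011 1.569] turn [-0.0001  0.0006  0.0119]
```

View pics/g5c.png

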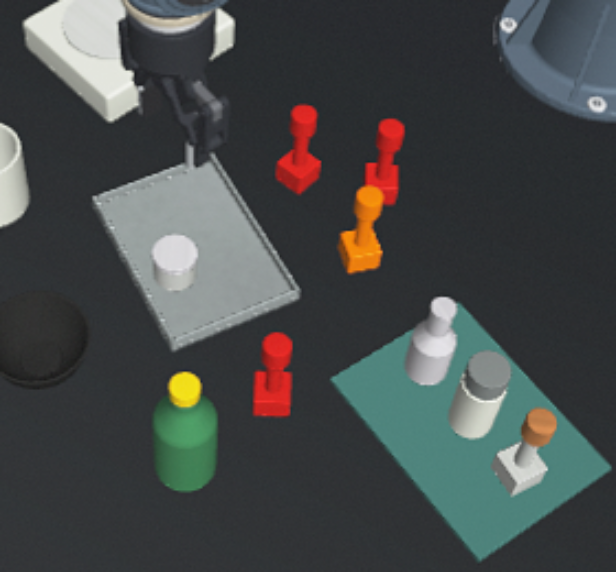

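```bash
python3 -m inch '[[0.01,0.01,0.3,0,0,0.012],[0.01,0.01,0.6,0,0,0.012],[0.01,0.01,0.85,0,0,0.012],[0.01,0.01,0.9,0,0,0.012],[0.01,0.01,0.9,0,0,0.012],[0.01,0.01,0.9,0,0,0.012]]' | egrep 'pos|ft'
python3 -m inch '[[0,0,0.2,0,0,0],[0,0,0.4,0,0,0],[0,0,0.55,0,0,0],[0,0,0.64,0,0,0],[0,0,0.65,0,0,0],[0,0,0.65,0,0,0]]' | egrep 'pos|ft'
python3 -m inch '[[0,0,0,0,0,0],[0,0,0,0,0,0],[0,0,0,0,0,0],[0,0,0,0,0,0],[0,0,0,0,0,0],[0,0,0,0,0,0],[0,0,0,0,0,0]]' -1 30
python3 -m inch '[[0,0,-0.1,0,0,0],[0,0,-0.3,0,0,0],[0,0,-0.6,0,0,0],[0,0,-0.9,0,0,0],[0,0,-1,0,0,0],[0,0,-1,0,0,0],[0,0,-1,0,0,0]]'|grep -v ee; python3 d.py .519 -.308 .14 0
```

```text
tool_pos: [0.6318, 0.0069, 0.0946]
ft_force: [-0.5, 0.3, 1.9]
tool_pos: [0.632, 0.0068, 0.0166]
ft_force: [-0.2, -0.5, -0.1]
time_s: 28.93
tool_pos: [0.6322, 0.0068, 0.0174]
ee_rot: [0.0, 1.0, -0.001, 0.001]
ft_force: [-1.7, 0.4, 8.1]
finger_gap: 0.0449
gripper_force: 29.3
time_s: 29.52
tool_pos: [0.6314, 0.0068, 0.1365]
ft_force: [-1.1, -0.6, -0.4]
finger_gap: 0.0001
gripper_force: 0.0
pos [0.6314 0.0068 0.1365] t 29.5167 q [-0.06  0.57  1.5  -0.    1.07  1.51] gap 0.0001
shift [-0.929  2.626 -0.031] turn [ 0.     -0.0006 -0.0008]
```

```bash
python3 -c "
from h import *
a=save('scene','g6.png')
cv2.imwrite('pics/g6c.png',cv2.resize(a[190:290,275:385,::-1],None,fx=5.4,fy=5.4,interpolation=cv2.INTER_CUBIC))"
```

```text
(no output)
```

View pics/g6c.png

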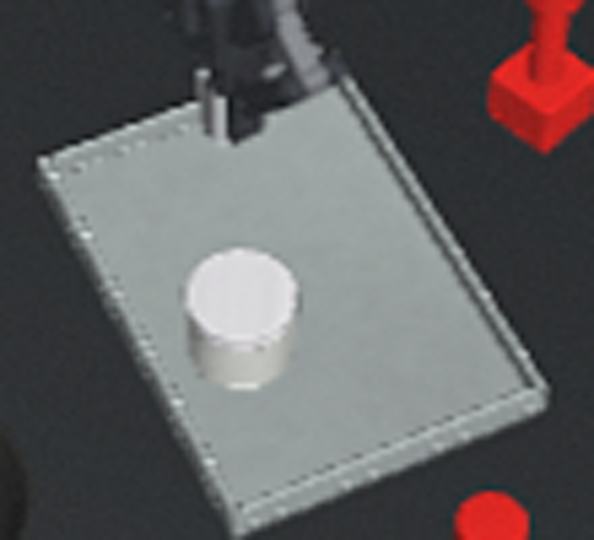

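```bash
python3 -m inch '[[0,0,0,0,0,0],[0,0,0,0,0,0],[0,0,0,0,0,0],[0,0,0,0,0,0],[0,0,0,0,0,0],[0,0,0,0,0,0]]' 0.65 60 | grep gap
python3 -m inch '[[0,0,0.3,0,0,0],[0,0,0.6,0,0,0],[0,0,0.85,0,0,0],[0,0,1,0,0,0],[0,0,1,0,0,0],[0,0,1,0,0,0]]' | egrep 'pos|ft'
python3 -m inch '[[0,0,0.03,0,0,0],[0,0,0.06,0,0,0],[0,0,0.075,0,0,0],[0,0,0.075,0,0,0]]' | egrep 'pos|ft'
```

```text
finger_gap: 0.0699
tool_pos: [0.6309, 0.0068, 0.0151]
ft_force: [-0.9, -0.6, 0.3]
tool_pos: [0.6313, 0.0068, 0.0068]
ft_force: [-0.7, -0.4, 0.2]
```

```bash
python3 -m inch '[[0,0,0,0,0,0],[0,0,0,0,0,0],[0,0,0,0,0,0],[0,0,0,0,0,0],[0,0,0,0,0,0],[0,0,0,0,0,0],[0,0,0,0,0,0]]' -1 60
python3 -m inch '[[0,0,-0.05,0,0,0],[0,0,-0.1,0,0,0],[0,0,-0.15,0,0,0],[0,0,-0.2,0,0,0],[0,0,-0.25,0,0,0],[0,0,-0.25,0,0,0]]'|grep -v ee
```

```text
time_s: 31.48
tool_pos: [0.6315, 0.0068, 0.0073]
ee_rot: [-0.0, 1.0, -0.001, 0.0]
ft_force: [-2.6, -1.2, 7.2]
finger_gap: 0.0455
gripper_force: 61.3
time_s: 31.98
tool_pos: [0.6319, 0.0068, 0.0379]
ft_force: [-0.2, -0.4, -1.6]
finger_gap: 0.0455
gripper_force: 61.5
```

```bash
python3 -m inch '[[0,0,-0.1,0,0,0],[0,0,-0.4,0,0,0],[0,0,-0.7,0,0,0],[0,0,-1,0,0,0],[0,0,-1,0,0,0]]'|egrep 'pos|gap'
for i in 1 2 3; do python3 -m inch '[[-0.07,0.2,0,0,0,0],[-0.16,0.45,0,0,0,0],[-0.25,0.7,0,0,0,0],[-0.312,0.874,0,0,0,0],[-0.312,0.874,0,0,0,0]]' | egrep 'pos|gap'; done
python3 -m inch '[[0,0,0,0,0,0],[0,0,0,0,0,0],[0,0,0,0,0,0]]' | grep pos
python3 d.py .519 -.308 .067 0
python3 -c "
from h import *
a=save('scene','g7.png')
cv2.imwrite('pics/g7c.png',cv2.resize(a[80:260,200:400,::-1],None,fx=3,fy=3,interpolation=cv2.INTER_CUBIC))"
```

```text
tool_pos: [0.6343, 0.0067, 0.1645]
finger_gap: 0.0452
tool_pos: [0.5922, -0.1014, 0.1568]
finger_gap: 0.0454
tool_pos: [0.5547, -0.2056, 0.1567]
finger_gap: 0.0458
tool_pos: [0.5172, -0.3101, 0.1566]
finger_gap: 0.0453
tool_pos: [0.5186, -0.3062, 0.1564]
pos [ 0.5186 -0.3062  0.1564] t 33.9 q [-0.61  0.5   1.56  0.    1.08  0.96] gap 0.0454
shift [0.004 0.015 0.745] turn [-0.0001  0.     -0.0004]
```

View pics/g7c.png

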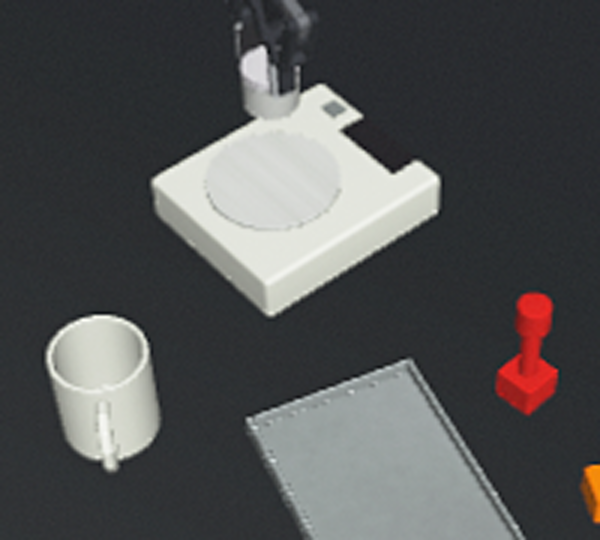

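```bash
python3 -m inch '[[0.004,0.015,0.2,0,0,0],[0.004,0.015,0.4,0,0,0],[0.004,0.015,0.6,0,0,0],[0.004,0.015,0.67,0,0,0],[0.004,0.015,0.67,0,0,0],[0.004,0.015,0.67,0,0,0]]' | egrep 'pos|ft'
for i in 1 2 3 4 5; do python3 -m inch '[[0,0,0.015,0,0,0],[0,0,0.015,0,0,0],[0,0,0.015,0,0,0]]' | egrep 'pos|ft'; done
```

```text
tool_pos: [0.5189, -0.3091, 0.0766]
ft_force: [-0.2, -0.1, -0.3]
tool_pos: [0.5189, -0.3096, 0.0752]
ft_force: [0.7, 0.4, -0.7]
tool_pos: [0.5184, -0.3094, 0.0725]
ft_force: [0.5, -0.1, -2.0]
tool_pos: [0.5184, -0.3093, 0.0704]
ft_force: [-0.1, 0.6, -1.5]
tool_pos: [0.5184, -0.3093, 0.0687]
ft_force: [-0.5, -0.1, -0.9]
tool_pos: [0.5186, -0.3095, 0.0673]
ft_force: [-0.9, 0.3, 3.6]
```

```bash
python3 -m inch '[[0,0,0,0,0,0],[0,0,0,0,0,0],[0,0,0,0,0,0],[0,0,0,0,0,0]]' 0.65 40 | egrep 'gap|ft'
python3 -m inch '[[0,0,-0.1,0,0,0],[0,0,-0.4,0,0,0],[0,0,-0.7,0,0,0],[0,0,-1,0,0,0],[0,0,-1,0,0,0],[0,0,-1,0,0,0]]' | grep pos
python3 -m inch '[[0,-0.93,0,0,0,-0.5],[0,-0.93,0,0,0,-0.5],[0,-0.93,0,0,0,-0.5],[0,-0.93,0,0,0,-0.5],[0,-0.93,0,0,0,-0.5],[0,-0.93,0,0,0,-0.5],[0,-0.93,0,0,0,-0.5],[0,-0.93,0,0,0,-0.5],[0,-0.93,0,0,0,-0.5],[0,-0.93,0,0,0,-0.5],[0,-0.93,0,0,0,-0.5],[0,-0.93,0,0,0,-0.5],[0,-0.93,0,0,0,-0.5],[0,-0.93,0,0,0,-0.5],[0,-0.93,0,0,0,-0.5]]' 0.2 | egrep 'pos|rot'
python3 d.py .481 .2455 .19
python3 -c "
from h import *
a=save('scene','g8.png');b=save('top','g8t.png')
C=np.zeros((400,800,3),np.uint8);C[:,:380]=cv2.resize(b[230:330,395:490,::-1],(380,400),interpolation=cv2.INTER_CUBIC);C[:360,380:]=cv2.resize(a[100:190,245:350,::-1],(420,360),interpolation=cv2.INTER_CUBIC)
cv2.imwrite('pics/g8c.png',C)"
```

```text
ft_force: [0.0, -0.1, -0.8]
finger_gap: 0.0704
tool_pos: [0.5193, -0.3099, 0.1898]
tool_pos: [0.5183, -0.1975, 0.1862]
ee_rot: [-0.001, 0.709, 0.705, -0.0]
pos [ 0.5183 -0.1975  0.1862] t 37.7833 q [-0.45  0.38  1.66 -0.    1.1  -0.44] gap 0.0513
shift [ 3.69  -0.33  -0.029] turn [-0.0004 -0.0002 -0.0017]
```

View pics/g8c.png

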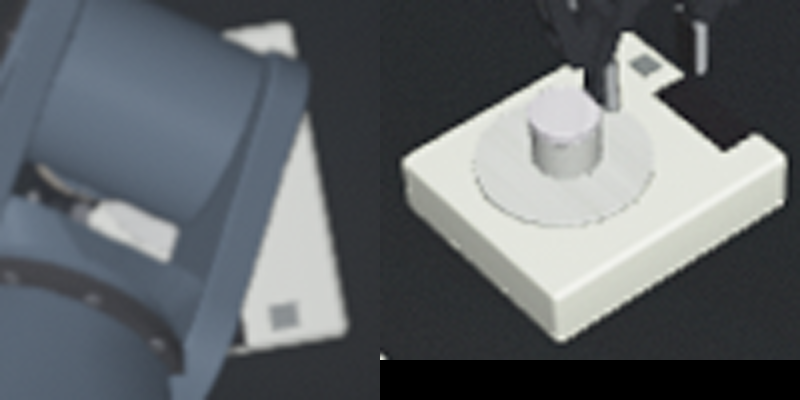

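```bash
for i in 1 2 3 4; do python3 -m inch '[[0.3,-0.03,0,0,0,0],[0.6,-0.05,0,0,0,0],[0.92,-0.083,0,0,0,0],[0.92,-0.083,0,0,0,0]]' | grep pos; done
python3 -m inch '[[0,0,0,0,0,0],[0,0,0,0,0,0],[0,0,0,0,0,0]]' | grep pos
python3 d.py .4808 .2455 .0826
```

```text
tool_pos: [0.508, -0.0825, 0.1868]
tool_pos: [0.4985, 0.0277, 0.1869]
tool_pos: [0.489, 0.138, 0.187]
tool_pos: [0.4795, 0.2484, 0.1869]
tool_pos: [0.4803, 0.2428, 0.1869]
pos [0.4803 0.2428 0.1869] t 39.4667 q [ 0.38  0.35  1.71 -0.    1.08  0.39] gap 0.0513
shift [0.023 0.004 0.869] turn [-0.0001  0.0001 -0.0014]
```

```bash
python3 -m inch '[[0.023,0.004,0.3,0,0,0],[0.023,0.004,0.6,0,0,0],[0.023,0.004,0.8,0,0,0],[0.023,0.004,0.87,0,0,0],[0.023,0.004,0.87,0,0,0],[0.023,0.004,0.87,0,0,0],[0.023,0.004,0.87,0,0,0]]' | egrep 'pos|ft'
python3 -m inch '[[0,0,0,0,0,0],[0,0,0,0,0,0],[0,0,0,0,0,0],[0,0,0,0,0,0],[0,0,0,0,0,0],[0,0,0,0,0,0],[0,0,0,0,0,0]]' -1 40
python3 -m inch '[[0,0,-0.1,0,0,0],[0,0,-0.3,0,0,0],[0,0,-0.6,0,0,0],[0,0,-0.9,0,0,0],[0,0,-1,0,0,0],[0,0,-1,0,0,0],[0,0,-1,0,0,0]]'|grep -v ee
for i in 1 2 3; do python3 -m inch '[[-0.2,0.07,0,0,0,0],[-0.5,0.15,0,0,0,0],[-0.75,0.21,0,0,0,0],[-0.861,0.241,0,0,0,0],[-0.861,0.241,0,0,0,0]]' | grep pos; done
python3 -m inch '[[0,0,0,0,0,0],[0,0,0,0,0,0],[0,0,0,0,0,0]]' | egrep 'pos|gap'
python3 d.py .5677 -.0642 .0786
```

```text
tool_pos: [0.4817, 0.2468, 0.0843]
ft_force: [-0.0, -0.8, 0.0]
time_s: 40.63
tool_pos: [0.4812, 0.2471, 0.0838]
ee_rot: [0.0, 0.708, 0.706, 0.001]
ft_force: [-1.1, -0.2, 7.7]
finger_gap: 0.0225
gripper_force: 38.8
time_s: 41.22
tool_pos: [0.4803, 0.2467, 0.2024]
ft_force: [-0.9, -0.2, -2.2]
finger_gap: 0.0222
gripper_force: 39.6
tool_pos: [0.5088, 0.1407, 0.2005]
tool_pos: [0.5377, 0.0382, 0.2011]
tool_pos: [0.5666, -0.0646, 0.2014]
tool_pos: [0.5662, -0.0619, 0.2023]
finger_gap: 0.0228
pos [ 0.5662 -0.0619  0.2023] t 42.7167 q [-0.19  0.39  1.61  0.    1.14 -0.19] gap 0.0228
shift [-0.02   0.013  1.031] turn [-0.0002 -0.0001 -0.0004]
```

```bash
python3 -m inch '[[-0.005,0.008,0.2,0,0,0],[-0.005,0.008,0.45,0,0,0],[-0.005,0.008,0.7,0,0,0],[-0.005,0.008,0.9,0,0,0],[-0.005,0.008,0.95,0,0,0],[-0.005,0.008,0.95,0,0,0],[-0.005,0.008,0.95,0,0,0]]' | egrep 'pos|ft'
for i in 1 2 3 4; do python3 -m inch '[[0,0,0.012,0,0,0],[0,0,0.012,0,0,0],[0,0,0.012,0,0,0]]' | egrep 'pos|ft'; done
```

```text
tool_pos: [0.5681, -0.0636, 0.0897]
ft_force: [0.2, 0.3, -2.6]
tool_pos: [0.568, -0.0641, 0.0883]
ft_force: [-0.0, -0.3, -4.2]
tool_pos: [0.5675, -0.0641, 0.0858]
ft_force: [-0.1, -0.5, -2.9]
tool_pos: [0.5674, -0.064, 0.0841]
ft_force: [0.2, -0.5, -3.1]
tool_pos: [0.5674, -0.064, 0.0827]
ft_force: [0.1, 0.3, -3.4]
```

```bash
python3 -m inch '[[0.012,0,0.012,0,0,0],[0.012,0,0.012,0,0,0],[0.012,0,0.012,0,0,0]]' | egrep 'pos|ft'
for i in 1 2; do python3 -m inch '[[0,0,0.01,0,0,0],[0,0,0.01,0,0,0],[0,0,0.01,0,0,0]]' | egrep 'pos|ft'; done
```

```text
tool_pos: [0.5674, -0.0625, 0.0813]
ft_force: [-0.1, -0.4, -3.3]
tool_pos: [0.5675, -0.0626, 0.0802]
ft_force: [0.5, -0.4, -2.1]
tool_pos: [0.5681, -0.0628, 0.0799]
ft_force: [-2.3, 0.2, 5.8]
```

```bash
python3 -m inch '[[0,0,0,0,0,0],[0,0,0,0,0,0],[0,0,0,0,0,0],[0,0,0,0,0,0]]' 0.2 40 | grep gap
python3 -m inch '[[0,0,-0.1,0,0,0],[0,0,-0.4,0,0,0],[0,0,-0.7,0,0,0],[0,0,-1,0,0,0],[0,0,-1,0,0,0],[0,0,-1,0,0,0]]' | grep pos
for i in 1 2 3 4; do python3 -m inch '[[0.3,-0.07,0,0,0,0],[0.6,-0.14,0,0,0,0],[0.79,-0.182,0,0,0,0],[0.79,-0.182,0,0,0,0]]' 0.46 | grep pos; done
python3 -m inch '[[0,0,0,0,0,0],[0,0,0,0,0,0],[0,0,0,0,0,0]]' | grep pos
python3 d.py .4803 .316 .0746
```

```text
finger_gap: 0.0517
tool_pos: [0.5684, -0.0628, 0.2017]
tool_pos: [0.5442, 0.0357, 0.198]
tool_pos: [0.5229, 0.13, 0.1981]
tool_pos: [0.5017, 0.2245, 0.1982]
tool_pos: [0.4804, 0.3191, 0.1982]
tool_pos: [0.4816, 0.3154, 0.1987]
pos [0.4816 0.3154 0.1987] t 47.4667 q [ 0.5   0.41  1.59 -0.    1.14  0.5 ] gap 0.0619
shift [ 0.005 -0.01   1.034] turn [-0.0001  0.0002 -0.0013]
```

```bash
python3 -m inch '[[-0.005,-0.01,0.3,0,0,0],[-0.005,-0.01,0.6,0,0,0],[-0.005,-0.01,0.8,0,0,0],[-0.005,-0.01,1,0,0,0],[-0.005,-0.01,1,0,0,0],[-0.005,-0.01,1,0,0,0]]' | egrep 'pos|ft'
python3 -m inch '[[0,0,0.03,0,0,0],[0,0,0.03,0,0,0],[0,0,0.03,0,0,0]]' | egrep 'pos|ft'
```

```text
tool_pos: [0.48, 0.3152, 0.0787]
ft_force: [0.5, 0.3, 0.9]
tool_pos: [0.4805, 0.3164, 0.0766]
ft_force: [-0.5, 0.6, -1.2]
```

```bash
python3 -m inch '[[0,0,0,0,0,0],[0,0,0,0,0,0],[0,0,0,0,0,0],[0,0,0,0,0,0],[0,0,0,0,0,0],[0,0,0,0,0,0],[0,0,0,0,0,0]]' -1 40
python3 -m inch '[[0,0,-0.1,0,0,0],[0,0,-0.3,0,0,0],[0,0,-0.6,0,0,0],[0,0,-0.9,0,0,0],[0,0,-1,0,0,0],[0,0,-1,0,0,0],[0,0,-1,0,0,0]]'|grep -v ee
for i in 1 2 3; do python3 -m inch '[[-0.2,0.07,0,0,0,0],[-0.5,0.15,0,0,0,0],[-0.75,0.21,0,0,0,0],[-0.9,0.257,0,0,0,0],[-0.9,0.257,0,0,0,0]]' | grep pos; done
python3 -m inch '[[0,0,0,0,0,0],[0,0,0,0,0,0],[0,0,0,0,0,0]]' | egrep 'pos|gap'
python3 d.py .5733 -.0077 .0725
```

```text
time_s: 48.8
tool_pos: [0.4802, 0.3166, 0.0764]
ee_rot: [0.0, 0.708, 0.706, 0.001]
ft_force: [-1.8, -0.5, 6.0]
finger_gap: 0.0392
gripper_force: 39.5
time_s: 49.38
tool_pos: [0.4797, 0.3162, 0.1957]
ft_force: [0.6, -0.1, -2.7]
finger_gap: 0.039
gripper_force: 41.0
tool_pos: [0.5103, 0.2048, 0.1935]
tool_pos: [0.541, 0.0974, 0.1937]
tool_pos: [0.5717, -0.0101, 0.1939]
tool_pos: [0.5711, -0.0067, 0.1949]
finger_gap: 0.0393
pos [ 0.5711 -0.0067  0.1949] t 50.8833 q [-0.09  0.4   1.61  0.    1.13 -0.09] gap 0.0393
shift [-0.009  0.019  1.02 ] turn [-0.0003 -0.0001 -0.0005]
```

```bash
python3 -m inch '[[0.005,0.015,0.2,0,0,0],[0.005,0.015,0.45,0,0,0],[0.005,0.015,0.7,0,0,0],[0.005,0.015,0.9,0,0,0],[0.005,0.015,0.95,0,0,0],[0.005,0.015,0.95,0,0,0],[0.005,0.015,0.95,0,0,0]]' | egrep 'pos|ft'
for i in 1 2 3 4; do python3 -m inch '[[0,0,0.012,0,0,0],[0,0,0.012,0,0,0],[0,0,0.012,0,0,0]]' | egrep 'pos|ft'; done
```

```text
tool_pos: [0.5739, -0.0069, 0.0824]
ft_force: [-0.9, 0.0, -0.4]
tool_pos: [0.5739, -0.0074, 0.081]
ft_force: [-0.2, -0.4, -1.6]
tool_pos: [0.5734, -0.0075, 0.0786]
ft_force: [-0.4, 0.3, -2.8]
tool_pos: [0.5733, -0.0074, 0.0769]
ft_force: [-0.4, 0.6, -1.0]
tool_pos: [0.5733, -0.0074, 0.0755]
ft_force: [0.3, 0.7, -2.5]
```

```bash
for i in 1 2 3; do python3 -m inch '[[0,0,0.011,0,0,0],[0,0,0.011,0,0,0],[0,0,0.011,0,0,0]]' | egrep 'pos|ft'; done
```

```text
tool_pos: [0.5733, -0.0074, 0.0742]
ft_force: [0.1, -0.7, -1.8]
tool_pos: [0.5733, -0.0074, 0.0729]
ft_force: [0.2, 0.4, -2.4]
tool_pos: [0.5736, -0.0075, 0.0725]
ft_force: [-3.5, -0.2, 6.5]
```

```bash
python3 -m inch '[[0,0,0,0,0,0],[0,0,0,0,0,0],[0,0,0,0,0,0],[0,0,0,0,0,0]]' 0.4 50 | grep gap
python3 -m inch '[[0,0,-0.1,0,0,0],[0,0,-0.4,0,0,0],[0,0,-0.7,0,0,0],[0,0,-1,0,0,0],[0,0,-1,0,0,0],[0,0,-1,0,0,0]]' | grep pos
for i in 1 2 3 4; do python3 -m inch '[[0.3,-0.07,0,0,0,0],[0.6,-0.14,0,0,0,0],[0.817,-0.198,0,0,0,0],[0.817,-0.198,0,0,0,0]]' 0.3 | grep pos; done
python3 -m inch '[[0,0,0,0,0,0],[0,0,0,0,0,0],[0,0,0,0,0,0]]' | grep pos
python3 d.py .4783 .3846 .086
```

```text
finger_gap: 0.0598
tool_pos: [0.5744, -0.0075, 0.1944]
tool_pos: [0.548, 0.0944, 0.1907]
tool_pos: [0.5247, 0.1921, 0.1907]
tool_pos: [0.5014, 0.2899, 0.1907]
tool_pos: [0.4781, 0.3878, 0.1906]
tool_pos: [0.4799, 0.3836, 0.1913]
pos [0.4799 0.3836 0.1913] t 55.6333 q [ 0.6   0.48  1.49 -0.    1.16  0.6 ] gap 0.056
shift [ 0.009 -0.013  0.878] turn [-0.0002  0.0002 -0.0013]
```

```bash
python3 -m inch '[[-0.002,-0.013,0.3,0,0,0],[-0.002,-0.013,0.6,0,0,0],[-0.002,-0.013,0.8,0,0,0],[-0.002,-0.013,0.88,0,0,0],[-0.002,-0.013,0.88,0,0,0],[-0.002,-0.013,0.88,0,0,0],[-0.002,-0.013,0.88,0,0,0]]' | egrep 'pos|ft'
python3 -m inch '[[0,0,0,0,0,0],[0,0,0,0,0,0],[0,0,0,0,0,0],[0,0,0,0,0,0],[0,0,0,0,0,0],[0,0,0,0,0,0],[0,0,0,0,0,0],[0,0,0,0,0,0]]' -1 50
python3 -m inch '[[0,0,-0.1,0,0,0],[0,0,-0.3,0,0,0],[0,0,-0.6,0,0,0],[0,0,-0.9,0,0,0],[0,0,-1,0,0,0],[0,0,-1,0,0,0],[0,0,-1,0,0,0]]'|grep -v ee
for i in 1 2 3; do python3 -m inch '[[-0.2,0.07,0,0,0,0],[-0.5,0.15,0,0,0,0],[-0.75,0.21,0,0,0,0],[-0.92,0.28,0,0,0,0],[-0.92,0.28,0,0,0,0]]' | grep pos; done
python3 -m inch '[[0,0,0,0,0,0],[0,0,0,0,0,0],[0,0,0,0,0,0]]' | egrep 'pos|gap'
python3 d.py .5798 .0534 .083
```

```text
tool_pos: [0.4789, 0.3851, 0.088]
ft_force: [-0.1, 0.2, 0.6]
time_s: 56.88
tool_pos: [0.4786, 0.3852, 0.0875]
ee_rot: [0.0, 0.708, 0.706, 0.001]
ft_force: [0.6, -2.0, 5.9]
finger_gap: 0.0251
gripper_force: 48.7
time_s: 57.47
tool_pos: [0.4774, 0.3845, 0.2054]
ft_force: [0.2, -0.2, -3.6]
finger_gap: 0.0252
gripper_force: 49.9
tool_pos: [0.5112, 0.2702, 0.2033]
tool_pos: [0.5445, 0.1603, 0.2036]
tool_pos: [0.5779, 0.0503, 0.2038]
tool_pos: [0.5771, 0.0544, 0.2052]
finger_gap: 0.0252
pos [0.5771 0.0544 0.2052] t 58.9667 q [0.01 0.41 1.57 0.   1.16 0.02] gap 0.0252
shift [-0.009  0.024  1.018] turn [-0.0005 -0.0001 -0.0005]
```

```bash
python3 -m inch '[[0.003,0.018,0.2,0,0,0],[0.003,0.018,0.45,0,0,0],[0.003,0.018,0.7,0,0,0],[0.003,0.018,0.9,0,0,0],[0.003,0.018,0.95,0,0,0],[0.003,0.018,0.95,0,0,0],[0.003,0.018,0.95,0,0,0]]' | egrep 'pos|ft'
for i in 1 2 3 4 5; do python3 -m inch '[[0,0,0.012,0,0,0],[0,0,0.012,0,0,0],[0,0,0.012,0,0,0]]' | egrep 'pos|ft'; done
```

```text
tool_pos: [0.5804, 0.0542, 0.0931]
ft_force: [1.0, -0.1, -3.7]
tool_pos: [0.5804, 0.0537, 0.0917]
ft_force: [-0.1, 0.4, -4.1]
tool_pos: [0.5799, 0.0536, 0.0893]
ft_force: [0.2, -0.5, -3.8]
tool_pos: [0.5798, 0.0536, 0.0876]
ft_force: [0.1, -0.6, -3.8]
tool_pos: [0.5798, 0.0536, 0.0862]
ft_force: [0.4, -0.5, -2.9]
tool_pos: [0.5798, 0.0536, 0.0847]
ft_force: [-0.2, 0.4, -3.6]
```

```bash
for i in 1 2; do python3 -m inch '[[0,0,0.011,0,0,0],[0,0,0.011,0,0,0],[0,0,0.011,0,0,0]]' | egrep 'pos|ft'; done
```

```text
tool_pos: [0.5801, 0.0536, 0.0837]
ft_force: [0.1, 0.2, -2.3]
tool_pos: [0.5807, 0.0536, 0.0835]
ft_force: [-0.8, -0.5, 8.2]
```

```bash
python3 -m inch '[[0,0,0,0,0,0],[0,0,0,0,0,0],[0,0,0,0,0,0],[0,0,0,0,0,0]]' 0.3 | egrep 'gap|ft'
python3 -m inch '[[0,0,-0.1,0,0,0],[0,0,-0.4,0,0,0],[0,0,-0.7,0,0,0],[0,0,-1,0,0,0],[0,0,-1,0,0,0],[0,0,-1,0,0,0]]' | grep pos
for i in 1 2 3; do python3 -m inch '[[0.4,-0.2,0,0,0,0],[0.7,-0.4,0,0,0,0],[1,-0.5,0,0,0,0],[1,-0.5,0,0,0,0],[1,-0.5,0,0,0,0]]' | grep pos; done
python3 - <<'E'
from h import *
s=save('scene','f.png');t=save('top','ft.png')
# compare with the first pictures: shift by template matching of each piece
for n,a,b,bx in(('top','pics/top0.png','pics/ft.png',dict(tamper=(284,236,306,260),jar=(307,236,332,264),flask=(331,241,354,266))),('scene','pics/scene0.png','pics/f.png',dict(tamper=(340,222,360,268),flask=(316,186,332,225),jar=(328,205,346,246)))):
    A=cv2.imread(a);B=cv2.imread(b)
    for k,(l,u,r,d) in bx.items():
        T=cv2.resize(A[u:d,l:r],None,fx=8,fy=8,interpolation=cv2.INTER_CUBIC);S=cv2.resize(B[u-6:d+6,l-6:r+6],None,fx=8,fy=8,interpolation=cv2.INTER_CUBIC)
        m=cv2.matchTemplate(S,T,cv2.TM_CCOEFF_NORMED);_,v,_,p=cv2.minMaxLoc(m);print(n,k,round(v,3),np.array(p)/8-6)
cv2.imwrite('pics/fin.png',cv2.resize(s[100:390,220:520],None,fx=2,fy=2,interpolation=cv2.INTER_CUBIC))
E
```

```text
ft_force: [-0.5, 0.5, 0.4]
finger_gap: 0.0556
tool_pos: [0.5809, 0.0537, 0.2049]
tool_pos: [0.5186, 0.1758, 0.2015]
tool_pos: [0.4599, 0.2951, 0.2016]
tool_pos: [0.401, 0.4146, 0.2016]
top tamper 0.991 [ 0.125 -0.5  ]
top jar 0.727 [0.    0.125]
top flask 0.995 [0.125 0.5  ]
scene tamper 0.983 [-0.25  0.  ]
scene flask 0.993 [ 0.25  -0.125]
scene jar 0.977 [-0.125  0.   ]
```

View pics/fin.png

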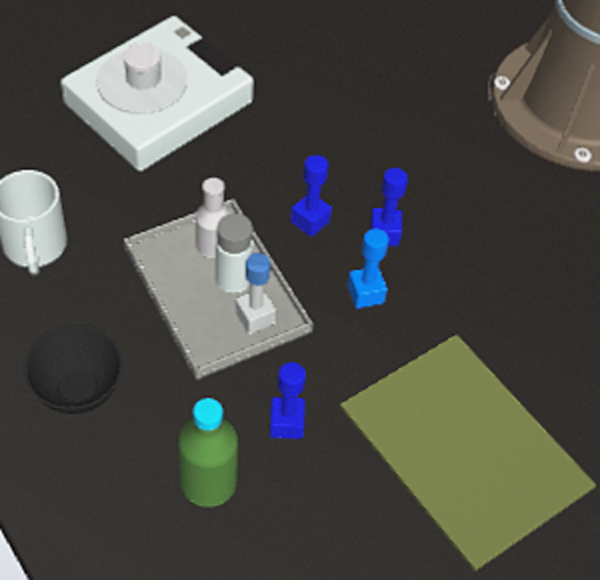

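The picture (red and blue swapped) shows the tin mid-pan near (143,70), and the flask, jar and tamper upright in the tray within about 1 mm of their original spots.

```bash
python3 -c "
from plant import bot
print(bot.hand_in())"
```

```text
the job is handed in; nothing more can be done
None
```

The job is handed in: all three tall pieces were moved to the glass before the tin was set mid-pan, and they now stand upright in the tray within about 1.5 mm of their original spots; the tin slipped from the first grip as I lifted it, but stayed upright in place.

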